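# Proof-tug the gold indenter

## Robot

A 6-joint arm with a two-finger parallel gripper is mounted at the origin on a cart in front of the work surface, level with it; the furniture and walls round the work are solid. World frame = base frame: x ahead of the robot, y to its left, z up, the work surface at z = 0. Lengths are in m, angles in rad, forces in N, time in s.
With the tool pointing down it reaches from about 0.35 to 0.85 m from the base axis. Payload 8.1 kg.
Tool frame: the origin (TCP) lies at the very end of the fingers, on their centre line; the grasp point (between the pads) lies 19 mm behind it (ctrl.tcp_to_grasp is the distance from the TCP to the grasp point, in m); z points along the fingers, y is the line along which they close (so a half turn about z gives the same grasp; the last joint's range is limited). The gripper opens to 85 mm and grips with 20 to 120 N. Pads are 22 mm wide; open, the fingers measure 114 mm over their backs; the gripper's body (76 mm by 85 mm) begins 54 mm behind the grasp point. The pads swing forward as they close: fully open they stand 13 mm farther back than shut.
Start: joints at [-1.254, 0.13, 1.488, -0, 1.523, -0.085], TCP at [0.235, -0.552, 0.231] pointing down, gripper open.
Joint ranges: [-2.96, 2.96], [-0.89, 2.26], [0.02, 2.5], [-1.34, 4.48], [0, 2.73], [-2.66, 2.66]. Speed limits (rad/s): [2.39, 2.39, 2.79, 3.14, 3.14, 3.14].

## Interface

Orientations are given as a unit quaternion [w, x, y, z].
In Python, from cell import readout, camera, ctrl, outline_of gives the robot as it stands.
- The arm moves only by the tool apply_moves, never from a script. Its argument "rows" is a list of rows, each an object with "fingers": the opening, from 0 (shut) to 1 (fully open); "dp": the shift along the world's x, y, z in mm, a list of three; "turn": the turn about the world's z in rad. In form: [{"fingers": fingers, "dp": [tx, ty, tz], "turn": turn}, ...]. A call has 1 to 8 rows; each row shifts and turns the commanded pose from where the row before left it; what a row does not reach is not made up. A row lasts 1/10 s, in which the tool goes at most 50 mm and 8.59 degrees, less where a joint would pass 70% of its speed; a pose out of reach is approached as far as the arm can. A call with a gripper value outside its range is refused whole. The fingers move at their own pace and stop on an object; "squeeze" is the grip in N (left out, the last holds). Time passes only in rows, so rows that do not move let the fingers close. It gives the time, the measured TCP pose, the force, the opening and the grip force at its end, in the units of the state.
- readout.get_obs(): the state, without advancing time (a new reading comes with each control period).
- camera(name): name is "scene" or "side" or "wrist"; returns a dict with "frame" (420x560x3 uint8, red, green, blue), "mtx" (3x3 intrinsics, pixels), "pose" (4x4, takes a point from camera to world coordinates); the wrist camera has in their place "tool_from_camera" (4x4, takes a point from camera to tool coordinates, whose origin is the TCP and whose axes are the flange's). Camera axes: x right, y down, z forward; pixel columns grow to the right and rows downward; lengths in m; the calibration is good to about 2 mm. The wrist camera is an equidistant fisheye: a pixel r from the principal point sees the ray r / f radians off the axis. A picture is of the moment at which its call begins: read the wrist's pose just before it. There is no depth.
- ctrl.job_done(): hands the job in; it is judged then, once.
Trained networks look in the newest picture that a camera, given by its name, has taken for a name from the list of things; names that differ only in an ending like _2 or _b are one class to them, and where a whole thing is asked for, a point or a joint stands for the part that bears it (a point fixed in the world has none). Each returns a list of dicts, best first, with "confidence" (0 to 1); they miss things now and then, are a little off and sometimes report something else, mostly with a low value. They report only what shows in the picture. A call takes as long as a camera call.
- outline_of(camera, query): "mask" (420x560 bool, what is visible of it) and "at" ([column, row] in pixels, amid what is visible of it).
The state is a dict: "time": time; "joints": joint angles; "qvel": joint speeds; "effort": joint torques, N m; "eef_pos": TCP position; "ee_rot": TCP orientation; "force": force on the tool from outside, world axes, zero at the start; "wrist_torque": the same for the moment, N m; "grip_width": finger opening in m; "finger_force": force on a finger pad.
Only numpy, scipy, OpenCV 4.12 (cv2) and the standard library are available. Lean on these libraries where they do the work, as an engineer would, in place of code of your own. Each camera call takes 0.05 s, during which the arm holds its last target. There are 200 camera calls.

## Task

Check that the gold-coloured indenter is held by its snap ring: grip it by its collar and pull it straight up with about 10 N, until the green band of its sprung sleeve is well in view, but not on into the red. Hold the pull there for a good second, then ease it back down until it is fully seated and let go of it gently. Leave the silver and the black indenters seated in their stands.

Things in the scene. Friction and masses are not known exactly. Their poses are not given: they have to be found in the camera images.
- gold_indenter: gold-coloured indenter, 39 mm tall, upright, point up, clipped by its shank into the sprung sleeve of a fixed stand. Origin: centre of the shank's underside, z up (76 mm over the worktop at rest). Collar 22 mm across, its upright side 16 to 24 mm above the origin; sleeve 19 mm across below it. Stand: blue base 76 x 76 x 10 mm, then a bare metal post 42 mm across, 62 mm high. The clip holds to about 30 N.
- gold_sleeve (a joint): how far (m) the gold indenter's sleeve is drawn up out of its stand: 0 down and seated, stop at 0.040. Spring about 450 N/m: 0.020 is about 10 N. The indenter rises with it. The sleeve is bare steel; its green band comes out at 0.010, its red band at 0.028. It springs back by itself if let go.
- silver_indenter: silver-coloured indenter, same size and origin as the gold one, in a like stand of its own; leave it seated. Its base plate and the black one's are grey. The three stands stand in a row across the worktop, in any order, 120 mm or more apart.
- black_indenter: black indenter, same size and origin as the gold one, in a like stand of its own; leave it seated. (A spare black indenter stands without a stand at the back of the worktop: not concerned.)

How it is judged:
On the way:
1. the gold indenter, held in the fingers, is pulled up so that its sleeve stands 12 to 29 mm out (about 6 to 14 N; green in view) for 0.8 s (value of joint gold_sleeve between 0.012 and 0.029 m and contact force between the fingers and gold_indenter above 1 N), for 0.8 s.
At the end, for the whole second after the job is handed in: the gold indenter's sleeve is back down (within 3 mm), and the gold, silver and black indenters are where they began, within 4 mm (value of joint gold_sleeve below 0.003 m and distance of each of gold_indenter, silver_indenter, black_indenter from where it was at the start of the episode below 0.004 m); the robot touches nothing.
It fails at once if the gold indenter is pulled on into the red (sleeve more than 32 mm out, about 15 N) (value of joint gold_sleeve above 0.032 m).
It fails at once if the gold indenter is dropped or slips so that its sleeve snaps back (faster than 0.3 m/s) (velocity of joint gold_sleeve below -0.3 m/s).
It fails at once if the silver or the black indenter is pulled up or moved by more than 4 mm (distance of any of silver_indenter, black_indenter from where it was at the start of the episode above 0.004 m).
It also fails if it takes over 40 s, if anything falls off the work surface, if the arm or the gripper's body presses on something with over 40 N, if the wrist force passes 120 N, or if a joint passes its speed limit or range.

## Working session

There is one attempt and no reset: what is moved stays moved. The work goes in short steps, Python scripts to look and compute and a tool call to move; the robot and the scene stay as the last step left them, time stands still between calls to the robot, and variables do not carry over. Pictures are saved under pics/ and viewed, at most 10 in all, crops included, and the job is handed in when it is done.

Besides the shell and the picture viewer there is one more tool, called after "Call:" in YAML: its name, and indented under it one key for each argument. apply_moves: Moves the arm, as the interface text tells. Its arguments: {"type":"object","properties":{"rows":{"type":"array"},"squeeze":{"type":"number"}},"required":["rows"]}

```bash
mkdir -p pics
cat > h.py <<'E'
import numpy as np, cv2
from cell import readout, camera, ctrl, outline_of
def ray(c,px):
    K=np.array(c["mtx"]);P=np.array(c["pose"])
    d=P[:3,:3]@np.linalg.solve(K,[px[0],px[1],1.]);return P[:3,3],d/np.linalg.norm(d)
def tri(rs):
    A=0;b=0
    for o,d in rs:
        M=np.eye(3)-np.outer(d,d);A=A+M;b=b+M@o
    x=np.linalg.solve(A,b);return x,[float(np.linalg.norm((np.eye(3)-np.outer(d,d))@(x-o))) for o,d in rs]
E
python3 - <<'E'
from h import *
o=readout.get_obs();print(o["time"],o["eef_pos"],o["ee_rot"],o["grip_width"],o["force"])
ims=[]
for n in("scene","side"):
    c=camera(n);ims.append(c["frame"].copy())
    print(n,np.round(c["pose"],3).tolist())
    for q in("gold_indenter","silver_indenter","black_indenter"):
        for r in outline_of(n,q):
            ys,xs=np.where(r["mask"]);print(q,r["confidence"],r["at"],xs.min(),xs.max(),ys.min(),ys.max())
    cv2.imwrite(f"pics/{n}0.png",c["frame"][:,:,::-1])
E
```

```text
0.0 [ 0.23448144 -0.55166767  0.23022283] [-9.42138857e-04  9.79888425e-01  1.99543914e-01 -1.14442060e-04] 0.08586442946350938 [ 0.04693815 -0.09531625  0.53034422]
scene [[-0.882, -0.195, 0.43, 0.147], [-0.472, 0.406, -0.783, 0.661], [-0.022, -0.893, -0.45, 0.482], [0.0, 0.0, 0.0, 1.0]]
gold_indenter 0.5 [308.8, 198.9] 303 315 192 206
silver_indenter 0.44 [325.0, 168.1] 322 332 162 173
black_indenter 0.49 [206.2, 256.4] 200 216 245 261
side [[-0.926, -0.193, 0.325, 0.204], [-0.378, 0.501, -0.779, 0.721], [-0.012, -0.844, -0.536, 0.614], [0.0, 0.0, 0.0, 1.0]]
gold_indenter 0.65 [294.5, 209.8] 287 297 203 214
black_indenter 0.57 [212.1, 270.7] 206 219 264 277
```

View pics/scene0.png

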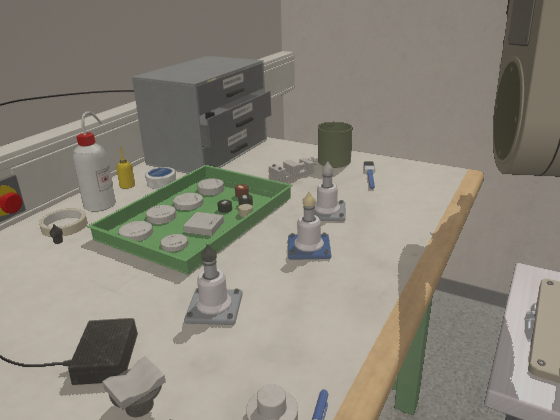

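View pics/side0.png

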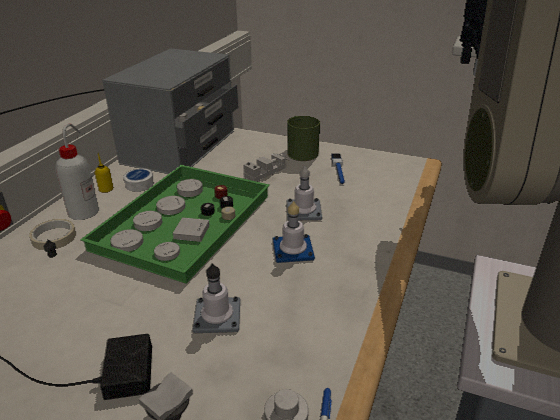

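Run:
```python
from h import *
S=camera("scene");D=camera("side")
print(S["mtx"],D["mtx"])
for n,a,b in(("gold",(308.8,198.9),(294.5,209.8)),("black",(206.2,256.4),(212.1,270.7))):
    print(n,tri([ray(S,a),ray(D,b)]))
    for c,p in((S,a),(D,b)):
        o,d=ray(c,p);print(o+d*(0.098-o[2])/d[2])
```

```text
[[498.16463256   0.         286.43327742]
 [  0.         498.16463256 205.66109706]
 [  0.           0.           1.        ]] [[507.54548676   0.         276.77460925]
 [  0.         507.54548676 208.41524793]
 [  0.           0.           1.        ]]
gold (array([ 0.4723418 , -0.00679407,  0.11868235]), [0.0006904198668365159, 0.0006904198668364405])
[ 0.49073805 -0.04600029  0.098     ]
[ 0.48380626 -0.03619635  0.098     ]
black (array([0.54577806, 0.17835663, 0.09392386]), [0.0021933638228926323, 0.002193363822892586])
[0.54124068 0.18650201 0.098     ]
[0.54301879 0.1797528  0.098     ]
```

The gold indenter is on the blue base, at scene (309,199) and side (293,210). It lies between silver at scene (327,168) and black at scene (209,255), roughly at (0.487, -0.04). I'll move above it with the closing line along x, across the row.

Call:
apply_moves:
  rows:
    - {"fingers":1,"dp":[17,34,0],"turn":0.078}
    - {"fingers":1,"dp":[17,34,0],"turn":0.078}
    - {"fingers":1,"dp":[17,34,0],"turn":0.078}
    - {"fingers":1,"dp":[17,34,0],"turn":0.078}
    - {"fingers":1,"dp":[17,34,0],"turn":0.078}
    - {"fingers":1,"dp":[17,34,0],"turn":0.078}
    - {"fingers":1,"dp":[17,34,0],"turn":0.078}
    - {"fingers":1,"dp":[17,34,0],"turn":0.078}

```text
time: 1.3
eef_pos: [0.3711, -0.2788, 0.2315]
ee_rot: [0.0, 0.871, 0.492, 0.0]
force: [0.3, 0.3, 0.3]
grip_width: 0.0854
finger_force: 0.0
```

Call:
apply_moves:
  rows:
    - {"fingers":1,"dp":[17,34,0],"turn":0.078}
    - {"fingers":1,"dp":[17,34,0],"turn":0.078}
    - {"fingers":1,"dp":[17,34,0],"turn":0.078}
    - {"fingers":1,"dp":[17,34,0],"turn":0.078}
    - {"fingers":1,"dp":[17,34,0],"turn":0.078}
    - {"fingers":1,"dp":[17,34,0],"turn":0.078}
    - {"fingers":1,"dp":[14,34,0],"turn":0.078}
    - {"fingers":1,"dp":[0,0,0],"turn":0}

```text
time: 2.1
eef_pos: [0.4877, -0.0385, 0.2314]
ee_rot: [-0.0, 0.704, 0.71, 0.001]
force: [-0.9, 0.2, 0.3]
grip_width: 0.0851
finger_force: 0.0
```

```bash
cat >> h.py <<'E'
from scipy.spatial.transform import Rotation as R
def wray(w,o,px):
    K=np.array(w["mtx"]);T=np.array(w["tool_from_camera"])
    v=(np.array(px)-K[:2,2])/K[0,0];r=np.linalg.norm(v)
    dc=np.array([*(v/r*np.sin(r)),np.cos(r)])
    q=o["ee_rot"];Rw=R.from_quat([q[1],q[2],q[3],q[0]]).as_matrix()
    return Rw@T[:3,3]+np.array(o["eef_pos"]),Rw@T[:3,:3]@dc
E
python3 - <<'E'
from h import *
o=readout.get_obs();print(o["time"],o["eef_pos"],R.from_quat(np.roll(o["ee_rot"],-1)).as_matrix().round(3).tolist(),o["joints"],o["force"])
w=camera("wrist");cv2.imwrite("pics/w1.png",w["frame"][:,:,::-1]);print(w["mtx"])
for q in("gold_indenter","silver_indenter","black_indenter"):
    for r in outline_of("wrist",q):
        ys,xs=np.where(r["mask"]);a,d=wray(w,o,r["at"]);print(q,r["confidence"],r["at"],xs.min(),xs.max(),ys.min(),ys.max(),a+d*(0.1-a[2])/d[2])
E
```

```text
2.1 [ 0.48773936 -0.03851162  0.23140911] [[-0.008, 1.0, 0.001], [1.0, 0.008, 0.001], [0.001, 0.001, -1.0]] [-1.84761647e-01 -1.73961948e-01  1.78791911e+00  1.50234551e-03
  1.52716304e+00 -1.92613922e-01] [-0.87936074  0.23419703  0.27613004]
[[325.1922621    0.         281.32533389]
 [  0.         325.1922621  212.279814  ]
 [  0.           0.           1.        ]]
gold_indenter 0.88 [282.8, 201.3] 269 294 189 214 [ 0.48892111 -0.03826369  0.1       ]
silver_indenter 0.71 [308.8, 331.7] 297 318 321 341 [ 0.51800643 -0.18142147  0.1       ]
```

View pics/w1.png

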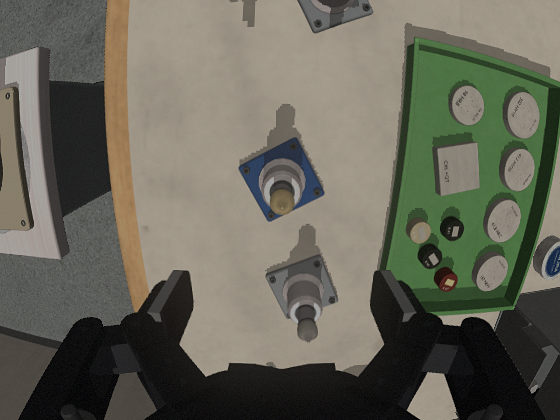

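The gold indenter is at (282,201) over the blue plate, whose centre is about (282,179). Silver is at (308,332). Both fingers straddle the column x≈283, so x looks right. I'll cross-check y against the plate.

Run:
```python
from h import *
o=readout.get_obs();w=camera("wrist");print(np.round(w["tool_from_camera"],3).tolist())
f=cv2.cvtColor(w["frame"],cv2.COLOR_RGB2HSV)
m=((f[...,0]>100)&(f[...,0]<130)&(f[...,1]>140)&(f[...,2]>50)).astype(np.uint8);m[:,380:]=0
m[:120]=0;m[240:]=0
pts=cv2.findNonZero(m);rc=cv2.minAreaRect(pts);print(rc)
a,d=wray(w,o,rc[0]);print("plate",a+d*(0.01-a[2])/d[2],"cam",a)
r=outline_of("wrist","gold_indenter")[0];g=r["mask"]
for px in((282,190),(282,201),(282,213),(269,203),(294,203)):
    a,d=wray(w,o,px)
    for z in(.1,.115):print(px,z,(a+d*(z-a[2])/d[2]).round(4))
cv2.imwrite("pics/w2.png",cv2.resize(w["frame"][120:240,220:340,::-1],None,fx=5,fy=5,interpolation=cv2.INTER_CUBIC))
```

```text
[[0.001, -0.951, -0.309, 0.079], [1.0, 0.001, -0.0, -0.0], [0.001, -0.309, 0.951, -0.142], [0.0, 0.0, 0.0, 1.0]]
((287.1438293457031, 181.38357543945312), (51.38106918334961, 45.41196823120117), 69.44395446777344)
plate [ 0.49279178 -0.04506533  0.01      ] cam [0.48637635 0.03612091 0.37356564]
(282, 190) 0.1 [ 0.4868 -0.0326  0.1   ]
(282, 190) 0.115 [ 0.4868 -0.0289  0.115 ]
(282, 201) 0.1 [ 0.4868 -0.0426  0.1   ]
(282, 201) 0.115 [ 0.4868 -0.0382  0.115 ]
(282, 213) 0.1 [ 0.4868 -0.0536  0.1   ]
(282, 213) 0.115 [ 0.4868 -0.0487  0.115 ]
(269, 203) 0.1 [ 0.4754 -0.0444  0.1   ]
(269, 203) 0.115 [ 0.476 -0.04   0.115]
(294, 203) 0.1 [ 0.4973 -0.0444  0.1   ]
(294, 203) 0.115 [ 0.4967 -0.04    0.115 ]
```

View pics/w2.png

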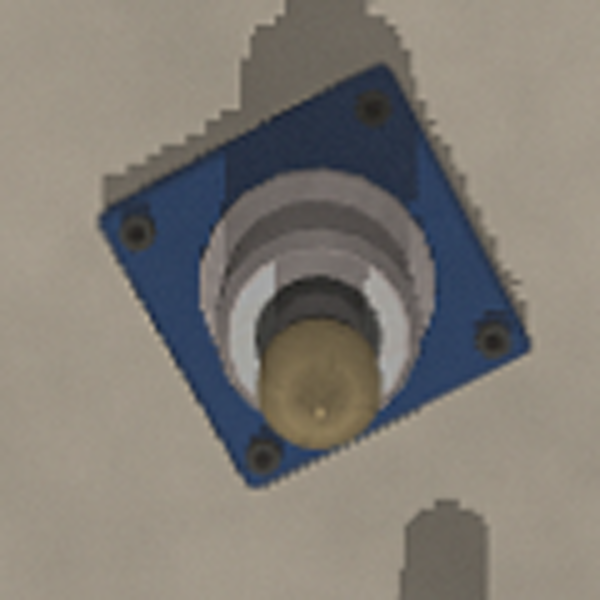

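The crop shows the gold collar centred at full-image (284,197) with its tip at (284,202). Both put the axis at about (0.488, -0.039). I'll descend to TCP z ≈ 0.079.

Run:
```python
from h import *
o=readout.get_obs();w=camera("wrist");o2=readout.get_obs();print(o["time"],o["eef_pos"],o2["eef_pos"])
for px,z in(((284,202),.115),((284,196.8),.1),((283.5,175.8),.01)):
    a,d=wray(w,o2,px);print((a+d*(z-a[2])/d[2]).round(4))
```

```text
2.4 [ 0.48640765 -0.04326013  0.23133803] [ 0.48642848 -0.0432393   0.23134473]
[ 0.4885 -0.0395  0.115 ]
[ 0.4886 -0.0391  0.1   ]
[ 0.4887 -0.0389  0.01  ]
```

Call:
apply_moves:
  rows:
    - {"fingers":1,"dp":[2,4,-20],"turn":0}
    - {"fingers":1,"dp":[0,0,-25],"turn":0}
    - {"fingers":1,"dp":[0,0,-25],"turn":0}
    - {"fingers":1,"dp":[0,0,-25],"turn":0}
    - {"fingers":1,"dp":[0,0,-20],"turn":0}
    - {"fingers":1,"dp":[0,0,-15],"turn":0}
    - {"fingers":1,"dp":[0,0,-10],"turn":0}
    - {"fingers":1,"dp":[0,0,-6],"turn":0}

```text
time: 3.25
eef_pos: [0.4882, -0.0387, 0.0845]
ee_rot: [-0.0, 0.707, 0.707, -0.0]
force: [-0.6, -0.2, 0.3]
grip_width: 0.0856
finger_force: 0.0
```

Call:
apply_moves:
  rows:
    - {"fingers":1,"dp":[0,0,-6],"turn":0}
    - {"fingers":1,"dp":[0,0,0],"turn":0}
    - {"fingers":1,"dp":[0,0,0],"turn":0}

```text
time: 3.55
eef_pos: [0.4891, -0.0383, 0.0798]
ee_rot: [0.0, 0.707, 0.707, 0.0]
force: [0.3, -0.1, -0.1]
grip_width: 0.0855
finger_force: 0.0
```

Run:
```python
from h import *
o=readout.get_obs();print(o["time"],o["eef_pos"],o["force"])
w=camera("wrist");s=camera("side");S=camera("scene")
a=cv2.resize(w["frame"][150:390,130:430],(400,320));b=cv2.resize(S["frame"][140:280,230:405],(400,320))
cv2.imwrite("pics/w3.png",np.hstack([a,b])[:,:,::-1])
```

```text
3.55 [ 0.48906016 -0.03833938  0.0798442 ] [ 0.29004057 -0.09263719 -0.13126113]
```

View pics/w3.png

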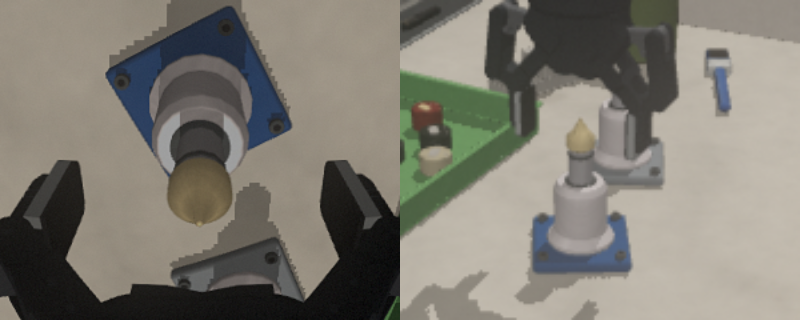

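Run:
```python
from h import *
o=readout.get_obs();w=camera("wrist");S=camera("scene");D=camera("side")
T=np.linalg.inv(np.array(w["tool_from_camera"]));K=np.array(w["mtx"])
def wp(p):
    c=(T@[*p,1])[:3];t=np.arctan2(np.hypot(c[0],c[1]),c[2]);n=c[:2]/max(np.hypot(c[0],c[1]),1e-9)
    return K[:2,2]+K[0,0]*t*n
for p in([0,0,0],[0,.043,-.013],[0,-.043,-.013],[.011,.043,-.013],[-.011,.043,-.013]):
    q=wp(p);print("wrist",p,q,"crop",(q-[130,150])*4/3)
def sp(c,p):
    x=np.linalg.inv(np.array(c["pose"]))@[*p,1];u=np.array(c["mtx"])@x[:3];return u[:2]/u[2]
for p in([.489,-.039,.092],[.489,-.039,.1],[.489,-.039,.115],[.532,-.038,.092],[.446,-.038,.092],[.489,-.039,.0]):
    q=sp(S,p);print("scene",p,q,"crop",(q-[230,140])*2.2857)
for n in("scene","side","wrist"):
    r=outline_of(n,"gold_indenter")
    if r:
        ys,xs=np.where(r[0]["mask"]);print(n,r[0]["at"],xs.min(),xs.max(),ys.min(),ys.max())
p=r and r[0]["at"];a,d=wray(w,o,p);print((a+d*(.1-a[2])/d[2]))
```

```text
wrist [0, 0, 0] [281.56873112 274.73889966] crop [202.09164149 166.31853288]
wrist [0, 0.043, -0.013] [372.30729585 286.38090199] crop [323.07639446 181.84120265]
wrist [0, -0.043, -0.013] [190.81011171 286.25108512] crop [ 81.08014894 181.6681135 ]
wrist [0.011, 0.043, -0.013] [375.12436742 265.90726453] crop [326.8324899  154.54301938]
wrist [-0.011, 0.043, -0.013] [369.4420946  305.44254291] crop [319.25612613 207.25672388]
scene [0.489, -0.039, 0.092] [307.95231831 203.75978071] crop [178.17561395 145.73573078]
scene [0.489, -0.039, 0.1] [307.94250878 199.64693604] crop [178.15319232 136.3350017 ]
scene [0.489, -0.039, 0.115] [307.92389453 191.84253208] crop [178.11064574 118.49647557]
scene [0.532, -0.038, 0.092] [285.99338952 199.31365701] crop [127.98409043 135.57322584]
scene [0.446, -0.038, 0.092] [330.35234782 208.87079867] crop [229.3753614  157.41798452]
scene [0.489, -0.039, 0.0] [308.05955938 248.72279675] crop [178.42073487 248.50769652]
side [294.3, 206.4] 287 298 202 214
wrist [280.9, 292.5] 254 303 267 319
[ 0.48888068 -0.0361778   0.1       ]
```

The projections agree with both views: the collar is centred between the open pads (fingers at crop x 81 and 323, collar at 200). I'll close now.

Call:
apply_moves:
  rows:
    - {"fingers":0.1,"dp":[0,0,0],"turn":0}
    - {"fingers":0.1,"dp":[0,0,0],"turn":0}
    - {"fingers":0.1,"dp":[0,0,0],"turn":0}
    - {"fingers":0.1,"dp":[0,0,0],"turn":0}
    - {"fingers":0.1,"dp":[0,0,0],"turn":0}
    - {"fingers":0.1,"dp":[0,0,0],"turn":0}
    - {"fingers":0.1,"dp":[0,0,0],"turn":0}
    - {"fingers":0.1,"dp":[0,0,0],"turn":0}
  squeeze: 50

```text
time: 4.8
eef_pos: [0.4885, -0.0382, 0.0795]
ee_rot: [-0.0, 0.707, 0.707, -0.0]
force: [-3.7, 0.1, 6.0]
grip_width: 0.0194
finger_force: 48.9
```

Run:
```python
from h import *
o=readout.get_obs();print(o["time"],o["eef_pos"],o["force"],o["grip_width"],ctrl.tcp_to_grasp)
w=camera("wrist");S=camera("scene")
a=cv2.resize(w["frame"][220:340,207:357],(400,320),interpolation=2);b=cv2.resize(S["frame"][165:235,265:352],(400,320),interpolation=2)
cv2.imwrite("pics/w4.png",np.hstack([a,b])[:,:,::-1])
```

```text
4.8 [ 0.48846207 -0.03819114  0.07946063] [-3.69746556  0.1078916   5.98114868] 0.01942486248180419 0.0187
```

View pics/w4.png

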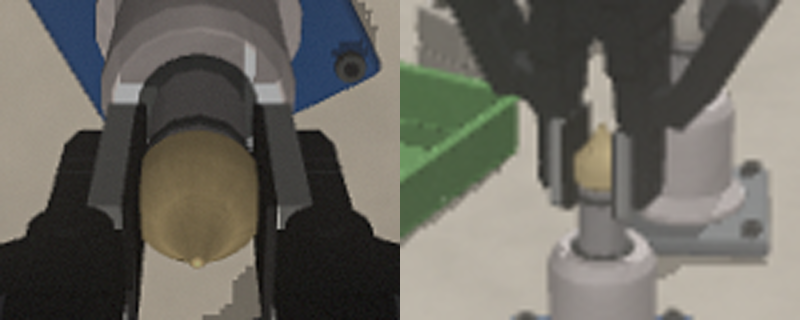

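The pads are on both sides of the gold collar (crop 140–260), with the sleeve top below it. I'll pull up gently and watch the force.

Call:
apply_moves:
  rows:
    - {"fingers":0.1,"dp":[0,0,2],"turn":0}
    - {"fingers":0.1,"dp":[0,0,2],"turn":0}
    - {"fingers":0.1,"dp":[0,0,2],"turn":0}
    - {"fingers":0.1,"dp":[0,0,0],"turn":0}

```text
time: 5.3
eef_pos: [0.4883, -0.0382, 0.0851]
ee_rot: [-0.0, 0.707, 0.707, -0.0]
force: [-1.0, 0.2, -3.4]
grip_width: 0.019
finger_force: 48.9
```

Call:
apply_moves:
  rows:
    - {"fingers":0.1,"dp":[0,0,2],"turn":0}
    - {"fingers":0.1,"dp":[0,0,2],"turn":0}
    - {"fingers":0.1,"dp":[0,0,2],"turn":0}
    - {"fingers":0.1,"dp":[0,0,2],"turn":0}
    - {"fingers":0.1,"dp":[0,0,0],"turn":0}

```text
time: 5.8
eef_pos: [0.4884, -0.0382, 0.0932]
ee_rot: [-0.0, 0.707, 0.707, -0.0]
force: [-2.5, -1.0, -7.2]
grip_width: 0.0194
finger_force: 49.0
```

Call:
apply_moves:
  rows:
    - {"fingers":0.1,"dp":[0,0,2],"turn":0}
    - {"fingers":0.1,"dp":[0,0,2],"turn":0}
    - {"fingers":0.1,"dp":[0,0,2],"turn":0}
    - {"fingers":0.1,"dp":[0,0,0],"turn":0}

```text
time: 6.2
eef_pos: [0.4884, -0.0382, 0.0992]
ee_rot: [-0.0, 0.707, 0.707, -0.0]
force: [-1.5, -1.7, -9.7]
grip_width: 0.0195
finger_force: 49.1
```

Run:
```python
from h import *
S=camera("scene");o=readout.get_obs();print(o["eef_pos"],o["force"])
cv2.imwrite("pics/s5.png",cv2.resize(S["frame"][150:250,265:352,::-1],(522,600),interpolation=2))
```

```text
[ 0.48837695 -0.03815521  0.09909118] [-0.95376894 -0.3897997  -9.63716855]
```

View pics/s5.png

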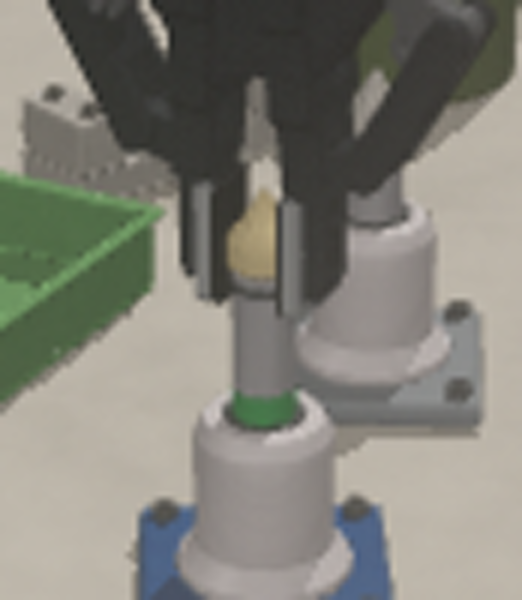

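The green band shows clearly at crop (265,407), there's no red, and the pull is about 9.7 N. I'll hold here for over a second.

Call:
apply_moves:
  rows:
    - {"fingers":0.1,"dp":[0,0,0],"turn":0}
    - {"fingers":0.1,"dp":[0,0,0],"turn":0}
    - {"fingers":0.1,"dp":[0,0,0],"turn":0}
    - {"fingers":0.1,"dp":[0,0,0],"turn":0}
    - {"fingers":0.1,"dp":[0,0,0],"turn":0}
    - {"fingers":0.1,"dp":[0,0,0],"turn":0}
    - {"fingers":0.1,"dp":[0,0,0],"turn":0}
    - {"fingers":0.1,"dp":[0,0,0],"turn":0}

```text
time: 7.05
eef_pos: [0.4885, -0.0382, 0.0992]
ee_rot: [-0.0, 0.707, 0.707, -0.0]
force: [-4.2, -1.7, -9.2]
grip_width: 0.0191
finger_force: 49.1
```

Call:
apply_moves:
  rows:
    - {"fingers":0.1,"dp":[0,0,0],"turn":0}
    - {"fingers":0.1,"dp":[0,0,0],"turn":0}
    - {"fingers":0.1,"dp":[0,0,0],"turn":0}
    - {"fingers":0.1,"dp":[0,0,0],"turn":0}
    - {"fingers":0.1,"dp":[0,0,0],"turn":0}
    - {"fingers":0.1,"dp":[0,0,0],"turn":0}

```text
time: 7.65
eef_pos: [0.4885, -0.0382, 0.0992]
ee_rot: [-0.0, 0.707, 0.707, -0.0]
force: [-3.9, 0.2, -10.7]
grip_width: 0.019
finger_force: 49.1
```

Call:
apply_moves:
  rows:
    - {"fingers":0.1,"dp":[0,0,-2],"turn":0}
    - {"fingers":0.1,"dp":[0,0,-3],"turn":0}
    - {"fingers":0.1,"dp":[0,0,-3],"turn":0}
    - {"fingers":0.1,"dp":[0,0,-3],"turn":0}
    - {"fingers":0.1,"dp":[0,0,-3],"turn":0}
    - {"fingers":0.1,"dp":[0,0,-2],"turn":0}
    - {"fingers":0.1,"dp":[0,0,-1],"turn":0}
    - {"fingers":0.1,"dp":[0,0,0],"turn":0}

```text
time: 8.45
eef_pos: [0.4886, -0.0382, 0.0829]
ee_rot: [-0.0, 0.707, 0.707, -0.0]
force: [-8.7, -0.8, -1.7]
grip_width: 0.0192
finger_force: 49.8
```

Call:
apply_moves:
  rows:
    - {"fingers":0.1,"dp":[0,0,-1],"turn":0}
    - {"fingers":0.1,"dp":[0,0,-1],"turn":0}
    - {"fingers":0.1,"dp":[0,0,-1],"turn":0}
    - {"fingers":0.1,"dp":[0,0,0],"turn":0}

```text
time: 8.85
eef_pos: [0.4886, -0.0382, 0.08]
ee_rot: [-0.0, 0.707, 0.707, -0.0]
force: [-9.3, -0.0, -1.5]
grip_width: 0.0193
finger_force: 49.9
```

Call:
apply_moves:
  rows:
    - {"fingers":0.1,"dp":[0,0,-0.5],"turn":0}
    - {"fingers":0.1,"dp":[0,0,0],"turn":0}
  squeeze: 30

```text
time: 9.05
eef_pos: [0.4887, -0.0382, 0.0796]
ee_rot: [-0.0, 0.707, 0.707, -0.0]
force: [-9.3, -0.4, -0.7]
grip_width: 0.0191
finger_force: 49.9
```

Call:
apply_moves:
  rows:
    - {"fingers":0.1,"dp":[0,0,-0.5],"turn":0}
    - {"fingers":0.1,"dp":[0,0,-0.5],"turn":0}
    - {"fingers":0.1,"dp":[0,0,0],"turn":0}
  squeeze: 20

```text
time: 9.35
eef_pos: [0.4888, -0.0382, 0.0795]
ee_rot: [0.0, 0.707, 0.708, -0.0]
force: [-13.5, -0.1, 7.6]
grip_width: 0.0194
finger_force: 50.6
```

It's seated, with about 7.6 N pressing down. I'll relieve the side load a little and open gradually.

Call:
apply_moves:
  rows:
    - {"fingers":0.1,"dp":[-0.5,0,0.2],"turn":0}
    - {"fingers":0.2,"dp":[0,0,0],"turn":0}
    - {"fingers":0.25,"dp":[0,0,0],"turn":0}
    - {"fingers":0.3,"dp":[0,0,0],"turn":0}
    - {"fingers":0.4,"dp":[0,0,0],"turn":0}
    - {"fingers":0.6,"dp":[0,0,0],"turn":0}
    - {"fingers":1,"dp":[0,0,0],"turn":0}
    - {"fingers":1,"dp":[0,0,0],"turn":0}

```text
time: 10.15
eef_pos: [0.4886, -0.0383, 0.0783]
ee_rot: [0.0, 0.707, 0.707, 0.0]
force: [0.1, -0.0, -0.8]
grip_width: 0.076
finger_force: 0.0
```

Call:
apply_moves:
  rows:
    - {"fingers":1,"dp":[0,0,0],"turn":0}
    - {"fingers":1,"dp":[0,0,10],"turn":0}
    - {"fingers":1,"dp":[0,0,20],"turn":0}
    - {"fingers":1,"dp":[0,0,30],"turn":0}
    - {"fingers":1,"dp":[0,0,30],"turn":0}
    - {"fingers":1,"dp":[0,0,30],"turn":0}
    - {"fingers":1,"dp":[0,0,15],"turn":0}
    - {"fingers":1,"dp":[0,0,0],"turn":0}

```text
time: 10.95
eef_pos: [0.4898, -0.0385, 0.216]
ee_rot: [0.002, 0.707, 0.707, 0.002]
force: [-0.6, 0.7, 1.0]
grip_width: 0.0854
finger_force: 0.0
```

Run:
```python
from h import *
S=camera("scene");o=readout.get_obs();print(o["time"],o["eef_pos"],o["force"])
for q in("gold_indenter","silver_indenter","black_indenter"):
    for r in outline_of("scene",q):
        ys,xs=np.where(r["mask"]);print(q,r["confidence"],r["at"],xs.min(),xs.max(),ys.min(),ys.max())
cv2.imwrite("pics/s6.png",cv2.resize(S["frame"][140:330,170:380,::-1],(630,570),interpolation=2))
```

```text
11.0 [ 0.4887619  -0.03831978  0.21371477] [-0.11984559  0.06677695 -0.46371246]
gold_indenter 0.5 [308.4, 199.4] 303 314 192 206
black_indenter 0.69 [207.5, 257.3] 201 216 245 262
```

View pics/s6.png

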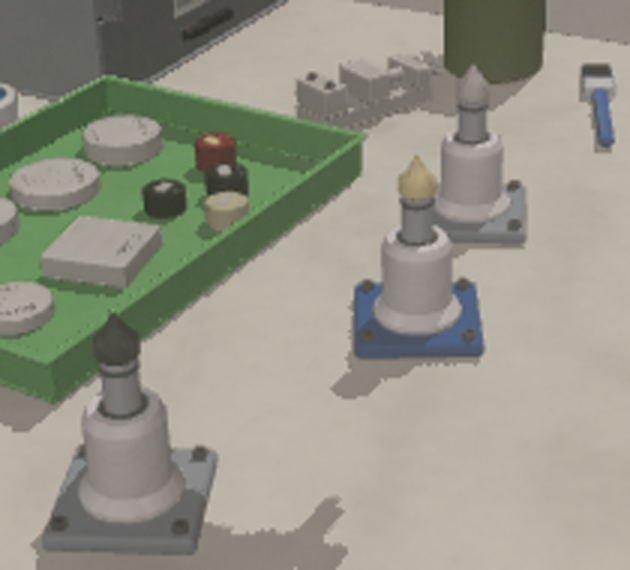

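All three indenters are seated and no green shows. The gold one is at scene (308,199), as at the start, and the gripper is clear.

```bash
python3 -c "
from cell import ctrl
print(ctrl.job_done())"
```

```text
the job is handed in; nothing more can be done
None
```

The gold indenter held in its clip at a pull of about 10 N, with green showing and no red, for about 1.4 s; it was then eased back down, released and looks fully seated, the silver and black ones look undisturbed, and the job is handed in (no verdict was returned).

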